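# Key on the microscope laser at its interlock console

## Task

Switch on the microscope's laser at the grey interlock console: swing the steel guard bar up and over so that it stays open by itself, then take the key out of its acrylic block, push it fully home into the switch barrel and turn it clockwise as far as it goes. Leave the key standing in the switch and the guard open, and do not disturb the beaker, mouse or sample box.

Things in the scene. Friction and masses are not known exactly. Their poses are not given: they have to be found in the camera images.
- console: Grey box fixed to the desk, 180 mm (its x) by 150 mm (its y) by 60 mm high; origin at the centre of its underside. The key switch barrel stands on its top 30 mm towards its -x side from the centre; the guard hinges on two small ears (92 mm high, at its y = +/-52 mm) near the +x side.
- guard (a joint): Angle (rad) of the steel U-shaped guard: 0 closed, with its cross bar right over the key hole (31 mm above the barrel's face); 1.75 fully open, leaning back over the console's far (+x) side. It turns freely about the console's +y axis; it falls shut below 1.13 (upright) and falls open to the stop and stays there beyond it.
- guard_bar (a point): Middle of the guard's round cross bar, 10 mm diameter, lying along the console's y, 84 mm free length between the two 8 mm side arms, which run from it back to the pivot. Its height when closed is 119 mm. The bar can turn between the fingers that pinch it.
- guard_pivot (a point): Point on the guard's hinge axis, midway between the ears, 85 mm above the desk; the cross bar runs on a circle of 80 mm radius about it, in the console's x-z plane. When closed the bar is 72.5 mm to the console's -x side of it and 34 mm above it.
- switch (a joint): Angle (rad) of the switch barrel: between 0 and 0.15 at the start (off), stop at 1.22 (on). It grows clockwise seen from above and stays where it is left; it takes about 0.05 N m to turn.
- switch_mouth (a point): Centre of the key slot at the barrel's upper face (88 mm above the desk). The barrel is 40 mm in diameter and 28 mm high; the slot goes straight down through it, 14 mm long (this point's x) by 7 mm wide (its y), with a small chamfer. The point turns with the barrel; z is up. The key fits either way round.
- dock: Clear acrylic block fixed to the desk, 60 mm (x) by 50 mm (y) by 40 mm high, origin at the centre of its underside; the key stands upright in a slot in its middle, 14 by 7 mm, same directions as the key. It may be on either side of the console.
- key_bow (a point): Centre of the key's flat black bow (grip), which is 34 mm wide (point x), 10 mm thick (point y) and 30 mm tall (point z, up). Below it are a 6 mm high steel collar (20 by 11 mm) and a steel blade 12 mm wide (x) by 5 mm thick (y) and 24 mm long; the key is 60 mm tall in all and weighs about 40 g. In the block and when home in the switch, the collar's underside rests on the upper face, with the bow's centre 21 mm above that face.
- key_tip (a point): Middle of the lower end of the key's blade, 45 mm below the bow's centre.
- beaker: Bystander: glass beaker, 68 mm diameter, 90 mm high, origin under its centre.
- mouse: Bystander: black computer mouse, 100 by 58 by 32 mm, origin under its centre.
- sample_box: Bystander: clear sample box with white lid, 70 by 70 by 32 mm, origin under its centre.
Things that resemble listed ones, but are neither listed nor needed, are in the scene too. Of the things that look like the part that bears key_bow, the smaller one is meant. There is more than one size of the console; the job needs the smaller.

How it is judged (in metres and radians):
On the way, in this order (a step that is already met when the one before it is completed fails the run):
1. the guard is swung open past over-centre (value of joint guard above 1.5 rad), for 0.2 s.
2. the key is fully home in the switch barrel (z of key_tip in the frame of switch_mouth below -0.0205 m and horizontal distance between key_tip and switch_mouth below 0.004 m and angle between key_tip's own z axis and vertical below 0.15 rad), for 0.1 s.
3. the key has turned the switch clockwise to its stop (value of joint switch above 1.05 rad), for 0.2 s.
At the end, for the whole second after the job is handed in: The guard stands open by itself (joint above 1.5 rad), the key stands upright (within 0.15 rad) and fully home in the barrel (blade at least 20.5 mm deep, within 4 mm of its axis), the switch is turned to above 1.05 rad, and guard and switch are at rest (all of step 2 and value of joint guard above 1.5 rad and value of joint switch above 1.05 rad and velocity of joint each of switch, guard below 0.05 rad/s and velocity of joint guard above -0.05 rad/s); the robot touches nothing.
It fails at once if the beaker is disturbed (moved 20 mm or tipped) (distance of beaker from where it was at the start of the episode above 0.02 m or angle between beaker's own z axis and vertical above 0.4 rad).
It fails at once if the mouse is moved more than 20 mm (distance of mouse from where it was at the start of the episode above 0.02 m).
It fails at once if the sample box is moved more than 20 mm (distance of sample_box from where it was at the start of the episode above 0.02 m).
It also fails if it takes over 58 s, if anything falls off the work surface, if the arm or the gripper's body presses on something with over 40 N, if the wrist force passes 120 N, or if a joint passes its speed limit or range.

## Robot

A 6-joint arm with a two-finger parallel gripper is mounted at the origin on the work surface. World frame = base frame: x ahead of the robot, y to its left, z up, the work surface at z = 0. Lengths are in mm, angles in degrees, forces in N, time in s.
With the tool pointing down it reaches from about 300 to 850 mm from the base axis. Payload 4.2 kg.
Tool frame: the origin (TCP) lies on the mounting face of the last link; the fingertips stand 191 mm ahead of it and the grasp point (between the pads) lies 172 mm ahead of it; z points along the fingers, y is the direction in which the jaws open and shut (so a half turn about z gives the same grasp; the last joint's range is limited). The gripper opens to 91 mm and grips with 3 to 60 N. Pads are 32 mm wide; open, the fingers measure 118 mm over their backs; the gripper's body (76 mm by 178 mm) begins 60 mm behind the grasp point.
Start: joints at [-67.151, 18.312, 89.639, -0, 72.044, -1.146], TCP at [233.83, -525.306, 404.776] pointing down, gripper open.
Joint ranges: [-177.97, 177.97], [-48.28, 115.42], [12.27, 149.76], [-77.06, 257.06], [2.81, 150.46], [-146.56, 146.56]. Speed limits (degrees/s): [147.25, 147.25, 180, 180, 180, 180].

## Interface

Orientations are given as [roll, pitch, yaw] about the fixed x, y, z axes, in that order (R = Rz(yaw) Ry(pitch) Rx(roll)).
In Python, from workcell import env gives the robot as it stands.
- The arm moves only by the shell command python3 -m handwheel 'ROWS' [FORCE]. ROWS is JSON, a list of rows, each an object with "gripper": the opening in per cent of the stroke, from 0 (shut) to 100 (fully open); "travel": the shift along the tool's x, y, z in m, a list of three; "twist": the turn about the tool's z in rad. In form: [{"gripper": gripper, "travel": [x, y, z], "twist": twist}, ...]. A call has 1 to 5 rows; each row shifts and turns the commanded pose from where the row before left it, along the tool's axes as they then stand; what a row does not reach is not made up. A row lasts 1/12 s, in which the tool goes at most 41.7 mm and 7.16 degrees, less where a joint would pass 70% of its speed; a pose out of reach is approached as far as the arm can. A call with a gripper value outside its range is refused whole. The fingers move at their own pace and stop on an object; FORCE is the grip in N (left out, the last holds). Time passes only in rows, so rows that do not move let the fingers close. It gives the time, the measured TCP pose, the force and the opening at its end, in the units of the state.
- env.state(): the state, without advancing time (a new reading comes with each control period).
- env.grab_frame(name): name is "side" or "top" or "wrist"; returns a dict with "frame" (400x640x3 uint8, red, green, blue), "intrinsics" (3x3 intrinsics, pixels), "extrinsics" (4x4, takes a point from camera to world coordinates). Camera axes: x right, y down, z forward; pixel columns grow to the right and rows downward; lengths in mm; the calibration is good to about 2 mm. A picture is of the moment at which its call begins. There is no depth.
- env.job_done(): hands the job in, once; it reports no verdict.
Trained networks look in the newest picture that a camera, given by its name, has taken for a name from the list of things; names that differ only in an ending like _2 or _b are one class to them, and where a whole thing is asked for, a point or a joint stands for the part that bears it (a point fixed in the world has none). Each returns a list of dicts, best first, with "confidence" (0 to 1); they miss things now and then, are a little off and sometimes report something else, mostly with a low value. They report only what shows in the picture. A call takes as long as a camera call. They do not tell look-alikes from the thing itself.
- env.trace(camera, thing): "pixels" (400x640 bool, what is visible of it) and "uv" ([column, row] in pixels, amid what is visible of it).
- env.pinpoint(camera, thing): "uv" ([column, row] in pixels: a listed point, or the origin of a listed thing).
The state is a dict: "time_s": time; "qpos": joint angles; "qvel": joint speeds; "effort": joint torques, N m; "ee_pos": TCP position; "ee_rot": TCP orientation; "force": force on the tool from outside, world axes, zero at the start; "torque": the same for the moment, N m; "gripper_width": finger opening in mm.
Only numpy, scipy, OpenCV 4.12 (cv2) and the standard library are available. Lean on these libraries where they do the work, as an engineer would, in place of code of your own. Each camera call takes 0.05 s, during which the arm holds its last target. There are 200 camera calls.

## Working session

There is one attempt and no reset: what is moved stays moved. The work goes in short steps, Python scripts to look and compute and a shell command to move; the robot and the scene stay as the last step left them, time stands still between calls to the robot, and variables do not carry over. Pictures are saved under pics/ and viewed, about 8 in all and at most 12, crops included, and the job is handed in when it is done.

```bash
mkdir -p pics; ls; python3 - <<'E'
from workcell import env
import cv2,numpy as np
print(env.state())
for c in ("side","top"):
    f=env.grab_frame(c); print(c,f["intrinsics"],f["extrinsics"])
    cv2.imwrite(f"pics/{c}0.png",f["frame"][:,:,::-1])
    for t in ("key_bow","switch_mouth","guard_bar","guard_pivot","key_tip","console","dock","beaker","mouse","sample_box"):
        print(t,[(np.round(d["uv"]).tolist(),round(d["confidence"],2)) for d in env.pinpoint(c,t)])
E
```

```text
pics
{'time_s': 0.0, 'qpos': array([-6.71490594e+01,  1.83500439e+01,  8.97066828e+01,  1.07623931e-03,
        7.20427657e+01, -1.14524842e+00]), 'qvel': array([-0.07525967, -0.07731461, -0.0015878 , -0.00229576, -0.01237036,
       -0.04917545]), 'effort': array([-3.57906883e-04, -4.12455869e+01, -2.31974405e+01,  7.26327673e-02,
        4.58395982e-02, -1.58765388e-04]), 'ee_pos': array([ 233.78054279, -525.1404742 ,  403.93412305]), 'ee_rot': array([-1.79900548e+02, -3.01158594e-03,  2.39958537e+01]), 'force': array([0.36174351, 0.58319007, 0.79254084]), 'torque': array([-0.01832955, -0.02722931,  0.00515114]), 'gripper_width': 91.28600555912782}
side [[403.71479087   0.         323.28122047]
 [  0.         403.71479087 197.09968593]
 [  0.           0.           1.        ]] [[-8.84543333e-01 -2.55345585e-01  3.90361017e-01  5.31147676e+01]
 [-4.66107609e-01  5.16279590e-01 -7.18469959e-01  7.28551284e+02]
 [-1.80772941e-02 -8.17468053e-01 -5.75690189e-01  6.92215282e+02]
 [ 0.00000000e+00  0.00000000e+00  0.00000000e+00  1.00000000e+00]]
key_bow [([290.0, 245.0], 0.85), ([270.0
[... 618 characters left out ...]
-02  3.41008530e+02]
 [-9.99374933e-01 -2.96017416e-02 -1.93256607e-02  5.70076825e+00]
 [ 2.20097952e-02 -9.32112705e-02 -9.95403048e-01  1.26272206e+03]
 [ 0.00000000e+00  0.00000000e+00  0.00000000e+00  1.00000000e+00]]
key_bow [([260.0, 205.0], 0.4), ([228.0, 199.0], 0.38)]
switch_mouth [([447.0, 314.0], 0.6), ([324.0, 171.0], 0.43)]
guard_bar [([321.0, 171.0], 0.78), ([452.0, 318.0], 0.69)]
guard_pivot [([437.0, 274.0], 0.98), ([319.0, 147.0], 0.63)]
key_tip [([229.0, 201.0], 0.53)]
console [([321.0, 164.0], 0.84), ([429.0, 295.0], 0.7)]
dock [([233.0, 200.0], 0.76)]
beaker [([406.0, 202.0], 0.83), ([230.0, 201.0], 0.3)]
mouse [([222.0, 128.0], 0.85)]
sample_box [([400.0, 144.0], 0.86)]
```

```bash
python3 - <<'E'
import cv2
a=cv2.imread("pics/top0.png");b=cv2.imread("pics/side0.png")
cv2.imwrite("pics/top_c.png",cv2.resize(a[90:370,180:500],(686,600),interpolation=cv2.INTER_CUBIC))
cv2.imwrite("pics/side_c.png",cv2.resize(b[100:340,150:470],(800,600),interpolation=cv2.INTER_CUBIC))
E
```

```text
(no output)
```

View pics/top_c.png

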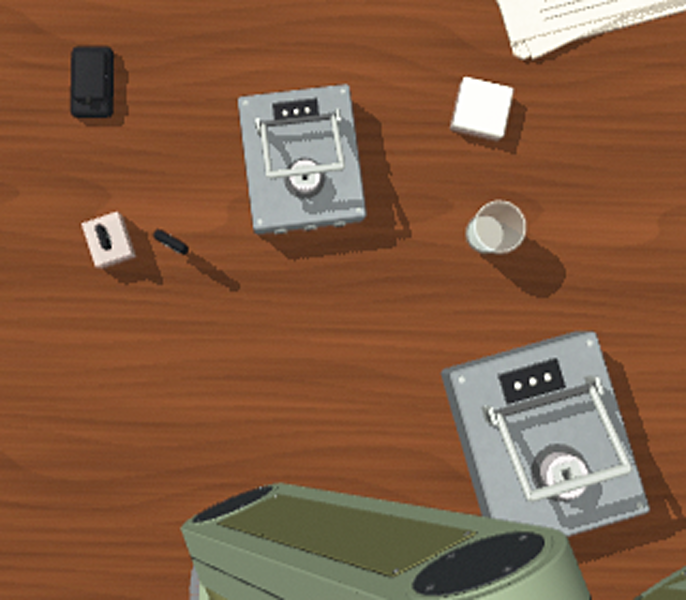

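View pics/side_c.png

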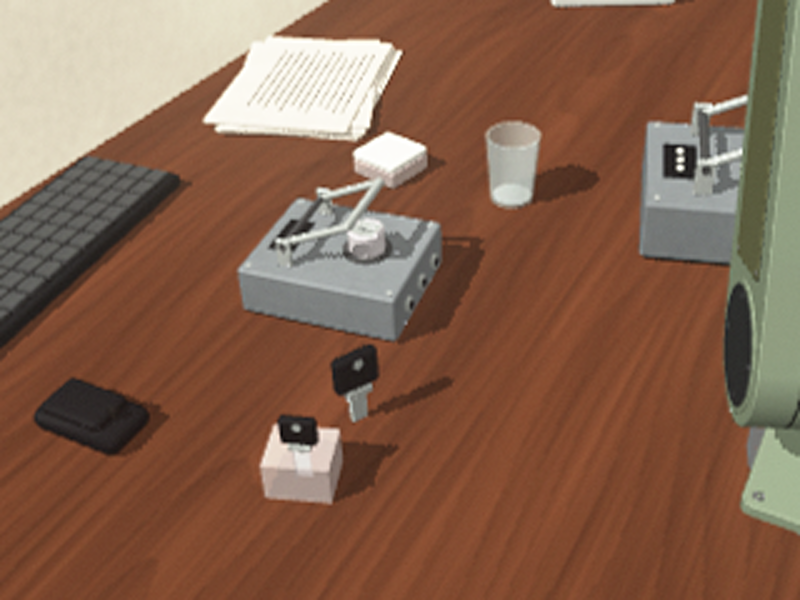

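The top view shows the small console at about px (321,165), with its guard closed. The docked small key is at (228,201), and a taller loose-standing key at (260,203) is the look-alike. The big console at bottom right is the decoy too. The side view agrees: dock key at (270,273), decoy key at (293,250).

```bash
cat > h.py <<'E'
from workcell import env
import cv2,numpy as np
def cam(c):
    f=env.grab_frame(c); return f["frame"],f["intrinsics"],f["extrinsics"]
def ray(K,E,uv):
    d=E[:3,:3]@np.linalg.solve(K,[uv[0],uv[1],1]); return E[:3,3],d/np.linalg.norm(d)
def tri(rs):
    A=0;b=0
    for o,d in rs:
        P=np.eye(3)-np.outer(d,d);A=A+P;b=b+P@o
    p=np.linalg.solve(A,b)
    return p,[round(float(np.linalg.norm((np.eye(3)-np.outer(d,d))@(p-o))),1) for o,d in rs]
def atz(K,E,uv,z):
    o,d=ray(K,E,uv); return o+d*(z-o[2])/d[2]
def proj(K,E,p):
    q=K@(E[:3,:3].T@(np.asarray(p,float)-E[:3,3])); return q[:2]/q[2]
E
python3 - <<'E'
from h import *
S=cam("side")[1:];T=cam("top")[1:]
# [side,top]
for n,a,b in (("key_bow",(270,273),(228,199)),("guard_bar",(293,179),(321,171)),("pivot",(271,186),(319,147)),("switch",(294,191),(323.5,171)),("decoykey",(290,245),(260,205)),("beaker",(354,178),(406,202))):
    p,e=tri([ray(*S,a),ray(*T,b)]);print(n,p.round(1),e)
for n,uv,z in (("mouse",(222,128),0),("box",(400,144),0),("beaker",(406,202),0),("console",(321,164),0),("dock",(233,200),0)): print(n,atz(*T,uv,z).round())
for t in ("dock","key_bow","console","guard_bar"):
    for d in env.trace("top",t):
        m=d["pixels"].astype(np.uint8); c=max(cv2.findContours(m,0,2)[0],key=cv2.contourArea)
        z=dict(dock=40,key_bow=76,console=60,guard_bar=100)[t]
        w=np.array([atz(*T,q,z)[:2] for q in cv2.boxPoints(cv2.minAreaRect(c))]);print(t,round(d["confidence"],2),m.sum(),w.round().tolist(),w.mean(0).round(1),[round(float(np.degrees(np.arctan2(*(w[i+1]-w[i])[::-1]))),1) for i in (0,1)])
W=env.grab_frame("wrist");E=W["extrinsics"];from scipy.spatial.transform import Rotation as R
s=env.state();Rt=R.from_euler("xyz",s["ee_rot"],degrees=True).as_matrix()
print("cam in tool",Rt.T@(E[:3,3]-s["ee_pos"]),"\n",(Rt.T@E[:3,:3]).round(3),W["intrinsics"])
E
```

```text
key_bow [458.5 237.9  54. ] [2.4, 2.4]
guard_bar [540.  -15.3 127.3] [5.0, 5.0]
pivot [611.7  -9.7  87.9] [2.9, 2.9]
switch [546.7 -23.8  82.5] [3.7, 3.7]
decoykey [450.5 150.4  67.3] [6.0, 6.0]
beaker [ 477.5 -271.     2.3] [5.5, 5.5]
mouse [677. 277.   0.]
box [ 646. -254.    0.]
beaker [ 473. -274.    0.]
console [578. -20.   0.]
dock [463. 235.   0.]
dock 0.54 422 [[476.0, 274.0], [497.0, 219.0], [434.0, 195.0], [414.0, 250.0]] [455.1 234.4] [-69.5, -159.3]
key_bow 0.39 45 [[469.0, 244.0], [470.0, 230.0], [445.0, 229.0], [444.0, 242.0]] [457.  236.1] [-88.3, -177.3]
console 0.96 6362 [[296.0, -202.0], [363.0, -404.0], [124.0, -478.0], [61.0, -278.0]] [ 211.2 -340.6] [-71.7, -162.8]
console 0.79 3402 [[648.0, 71.0], [671.0, -78.0], [486.0, -104.0], [464.0, 43.0]] [567.2 -17.1] [-81.2, -172.0]
console 0.57 424 [[474.0, 269.0], [494.0, 214.0], [434.0, 191.0], [414.0, 245.0]] [454. 230.] [-69.5, -159.3]
guard_bar 0.82 882 [[250.0, -262.0], [299.0, -397.0], [179.0, -440.0], [131.0, -306.0]] [ 214.6 -351.2] [-69.8, -160.6]
guard_bar 0.72 368 [[606.0, 42.0], [623.0, -62.0], [546.0, -73.0], [531.0, 31.0]] [576.5 -15.7] [-81.2, -171.9]
cam in tool [77.23697732  0.51977438 18.99056688] 
 [[ 0.    -0.962 -0.272]
 [ 1.     0.001 -0.   ]
 [ 0.001 -0.272  0.962]] [[334.73735459   0.         320.47107373]
 [  0.         334.73735459 196.03184373]
 [  0.           0.           1.        ]]
```

```bash
R='{"gripper":60,"travel":[0.0328,-0.0226,0],"twist":0}'; for i in 1 2; do :; done
python3 -m handwheel '[{"gripper":60,"travel":[0.0328,-0.0226,0],"twist":0},{"gripper":60,"travel":[0.0328,-0.0226,0],"twist":0},{"gripper":60,"travel":[0.0328,-0.0226,0],"twist":0},{"gripper":60,"travel":[0.0328,-0.0226,0],"twist":0},{"gripper":60,"travel":[0.0328,-0.0226,0],"twist":0}]' 20
python3 -m handwheel '[{"gripper":60,"travel":[0.0328,-0.0226,0],"twist":0},{"gripper":60,"travel":[0.0328,-0.0226,0],"twist":0},{"gripper":60,"travel":[0.0328,-0.0226,0],"twist":0},{"gripper":60,"travel":[0.0328,-0.0226,0],"twist":0},{"gripper":60,"travel":[0.0328,-0.0226,0],"twist":0}]'
python3 -m handwheel '[{"gripper":60,"travel":[0.0328,-0.0226,0],"twist":0},{"gripper":60,"travel":[0.0328,-0.0226,0],"twist":0},{"gripper":60,"travel":[0.0328,-0.0226,0],"twist":0},{"gripper":60,"travel":[0.0328,-0.0226,0],"twist":0},{"gripper":60,"travel":[0.0328,-0.0226,0],"twist":0}]'
python3 -m handwheel '[{"gripper":60,"travel":[0,0,0],"twist":-0.118},{"gripper":60,"travel":[0,0,0],"twist":-0.118},{"gripper":60,"travel":[0,0,0],"twist":-0.118},{"gripper":60,"travel":[0,0,0],"twist":-0.118},{"gripper":60,"travel":[0,0,0],"twist":-0.118}]'
python3 -m handwheel '[{"gripper":60,"travel":[0,0,0],"twist":-0.118},{"gripper":60,"travel":[0,0,0],"twist":-0.118},{"gripper":60,"travel":[0,0,0],"twist":-0.118},{"gripper":60,"travel":[0,0,0],"twist":-0.118},{"gripper":60,"travel":[0,0,0],"twist":-0.118}]'
python3 -m handwheel '[{"gripper":60,"travel":[0,0,0],"twist":-0.12},{"gripper":60,"travel":[0,0,0],"twist":0}]'
python3 - <<'E'
from h import *
f,K,E=cam("wrist");cv2.imwrite("pics/w1.png",f[:,:,::-1]);np.savez("w1",K=K,E=E)
T=cam("top");cv2.imwrite("pics/t1.png",T[0][:,:,::-1]);np.savez("top",K=T[1],E=T[2])
for t in ("switch_mouth","guard_bar","guard_pivot","console"):
    print(t,[(np.round(d["uv"],1).tolist(),round(d["confidence"],2)) for d in env.pinpoint("wrist",t)])
print(env.state()["ee_pos"],env.state()["ee_rot"])
E
```

```text
time_s: 1.87
ee_pos: [338.2, -353.8, 404.9]
ee_rot: [180.0, -0.0, 23.9]
force: [0.7, -0.8, 0.3]
gripper_width: 60.8
time_s: 2.28
ee_pos: [442.1, -183.6, 405.1]
ee_rot: [180.0, -0.0, 24.0]
force: [-0.1, -0.5, -0.7]
gripper_width: 54.9
time_s: 2.7
ee_pos: [546.1, -13.5, 404.9]
ee_rot: [180.0, -0.0, 24.0]
force: [1.3, 0.4, -0.1]
gripper_width: 55.0
time_s: 3.12
ee_pos: [545.5, -15.3, 404.7]
ee_rot: [180.0, 0.0, 58.2]
force: [-0.3, 0.8, 0.2]
gripper_width: 54.6
time_s: 3.53
ee_pos: [545.5, -15.5, 404.8]
ee_rot: [180.0, 0.0, 91.9]
force: [0.7, -0.3, -0.7]
gripper_width: 54.7
time_s: 3.7
ee_pos: [545.4, -15.5, 404.8]
ee_rot: [180.0, 0.0, 98.6]
force: [0.1, 0.9, -0.1]
gripper_width: 54.5
switch_mouth [([315.0, 193.3], 0.74)]
guard_bar [([314.2, 201.9], 0.66)]
guard_pivot [([398.7, 188.2], 0.8)]
console [([343.4, 175.2], 0.57)]
[545.45746917 -15.52043499 404.76773991] [1.79995335e+02 4.41030845e-03 9.84034191e+01]
```

View pics/w1.png

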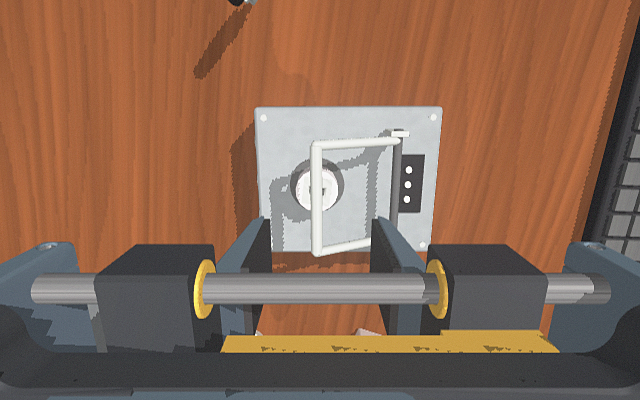

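The wrist view shows the console square to the image (top edge y≈107). The bar runs from (315,146) to (317,250), and the barrel slot is at about (319,189).

```bash
python3 - <<'E'
from h import *
w=np.load("w1.npz");t=np.load("top.npz");W=(w["K"],w["E"]);T=(t["K"],t["E"])
for n,a,b in (("bar end far",(315.5,146),(304.1,171.7)),("bar mid",(316,198),(321.6,170)),("slot",(319,189),(322.3,173))):
    p,e=tri([ray(*W,a),ray(*T,b)]);print(n,p.round(1),e)
print("bar@119",atz(*W,(315.5,146),119),atz(*W,(317,250),119)); print("slot@88",atz(*W,(319,189),88))
print("corners@60",atz(*W,(256,107),60),atz(*W,(442,107.5),60))
E
```

```text
bar end far [535.   26.5 115.7] [1.2, 1.2]
bar mid [542.4 -19.9 106.1] [0.5, 0.5]
slot [544.2 -24.   54.3] [2.1, 2.1]
bar@119 [535.7424421   26.02608365 119.        ] [550.14625099 -62.76315401 119.        ]
slot@88 [544.8137377 -16.4287419  88.       ]
corners@60 [475.36035552  46.27133601  60.        ] [648.45521736  72.04020425  60.        ]
```

```bash

python3 -m handwheel '[{"gripper":60,"travel":[-0.002,-0.002,0.03],"twist":0},{"gripper":60,"travel":[0,0,0.03],"twist":0},{"gripper":60,"travel":[0,0,0.03],"twist":0},{"gripper":60,"travel":[0,0,0.024],"twist":0},{"gripper":60,"travel":[0,0,0],"twist":0}]'
python3 -m handwheel '[{"gripper":0,"travel":[0,0,0],"twist":0},{"gripper":0,"travel":[0,0,0],"twist":0},{"gripper":0,"travel":[0,0,0],"twist":0},{"gripper":0,"travel":[0,0,0],"twist":0},{"gripper":0,"travel":[0,0,0],"twist":0}]' 12
python3 -m handwheel '[{"gripper":0,"travel":[0,0,0],"twist":0},{"gripper":0,"travel":[0,0,0],"twist":0},{"gripper":0,"travel":[0,0,0],"twist":0}]' 12
python3 - <<'E'
import numpy as np
r=80;a0=np.arctan2(34,72.5)
p=[np.array([-r*np.cos(a0+t),r*np.sin(a0+t)]) for t in np.r_[0:1.66:16j]]
print(np.diff(p,axis=0).round(1).tolist())
E
```

```text
time_s: 4.42
ee_pos: [542.0, -17.7, 286.2]
ee_rot: [-179.4, -0.1, 98.4]
force: [-0.5, -0.1, -0.5]
gripper_width: 54.5
time_s: 4.83
ee_pos: [544.1, -17.8, 292.1]
ee_rot: [179.8, 0.0, 98.5]
force: [-1.5, -0.5, 0.4]
gripper_width: 24.4
time_s: 5.08
ee_pos: [542.7, -18.0, 291.1]
ee_rot: [-179.8, 0.0, 98.5]
force: [-3.8, -0.6, 4.8]
gripper_width: 9.9
[[4.2, 7.8], [5.0, 7.3], [5.8, 6.7], [6.5, 6.0], [7.1, 5.2], [7.7, 4.4], [8.1, 3.6], [8.4, 2.6], [8.7, 1.7], [8.8, 0.7], [8.8, -0.3], [8.8, -1.2], [8.6, -2.2], [8.3, -3.1], [7.9, -4.0]]
```

```bash

python3 -m handwheel '[{"gripper":0,"travel":[0,0.0042,-0.0078],"twist":0},{"gripper":0,"travel":[0,0.005,-0.0073],"twist":0},{"gripper":0,"travel":[0,0.0058,-0.0067],"twist":0},{"gripper":0,"travel":[0,0.0065,-0.006],"twist":0},{"gripper":0,"travel":[0,0.0071,-0.0052],"twist":0}]'
python3 -m handwheel '[{"gripper":0,"travel":[0,0.0077,-0.0044],"twist":0},{"gripper":0,"travel":[0,0.0081,-0.0036],"twist":0},{"gripper":0,"travel":[0,0.0084,-0.0026],"twist":0},{"gripper":0,"travel":[0,0.0087,-0.0017],"twist":0},{"gripper":0,"travel":[0,0.0088,-0.0007],"twist":0}]'
python3 -m handwheel '[{"gripper":0,"travel":[0,0.0088,0.0003],"twist":0},{"gripper":0,"travel":[0,0.0088,0.0012],"twist":0},{"gripper":0,"travel":[0,0.0086,0.0022],"twist":0},{"gripper":0,"travel":[0,0.0083,0.0031],"twist":0},{"gripper":0,"travel":[0,0.0079,0.004],"twist":0}]'
python3 -m handwheel '[{"gripper":0,"travel":[0,0,0],"twist":0},{"gripper":0,"travel":[0,0,0],"twist":0}]'
python3 - <<'E'
from h import *
f,K,E=cam("side");cv2.imwrite("pics/s2.png",cv2.resize(f[100:340,150:470,::-1],(640,480)))
E
```

```text
time_s: 5.5
ee_pos: [570.8, -13.7, 325.3]
ee_rot: [-179.7, -0.0, 98.5]
force: [-6.8, -1.0, 5.7]
gripper_width: 9.8
time_s: 5.92
ee_pos: [614.4, -7.2, 337.1]
ee_rot: [179.9, 0.0, 98.5]
force: [-0.4, -0.4, 0.4]
gripper_width: 9.7
time_s: 6.33
ee_pos: [656.2, -1.1, 325.3]
ee_rot: [-180.0, 0.0, 98.5]
force: [-0.5, 0.7, 0.8]
gripper_width: 10.1
time_s: 6.5
ee_pos: [655.9, -1.1, 325.5]
ee_rot: [180.0, 0.0, 98.5]
force: [0.9, -0.4, 0.4]
gripper_width: 9.6
```

View pics/s2.png

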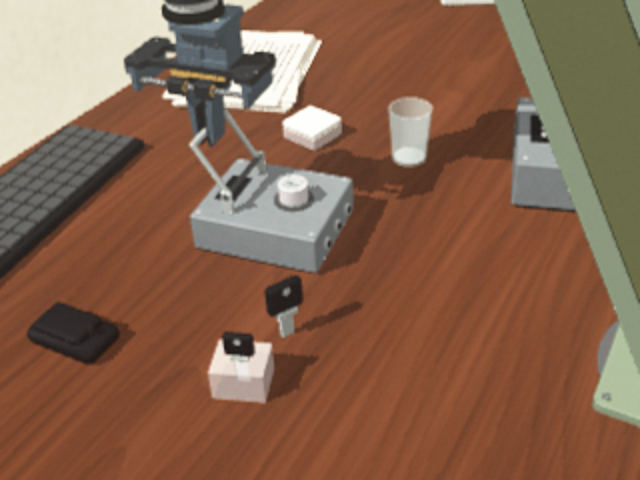

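The side view shows the guard held past upright by the fingers at about (205,120), with nothing else disturbed. Next I release it and go back over the switch.

```bash

python3 -m handwheel '[{"gripper":45,"travel":[0,0,0],"twist":0},{"gripper":45,"travel":[0,0,0],"twist":0},{"gripper":45,"travel":[0,0,0],"twist":0},{"gripper":45,"travel":[0,0,0],"twist":0},{"gripper":45,"travel":[0,0,0],"twist":0}]'
python3 -m handwheel '[{"gripper":45,"travel":[0,0,0],"twist":0},{"gripper":45,"travel":[0,0,-0.02],"twist":0},{"gripper":45,"travel":[0,0,-0.03],"twist":0},{"gripper":45,"travel":[0,0,-0.025],"twist":0},{"gripper":45,"travel":[0,-0.028,0],"twist":0}]'
python3 -m handwheel '[{"gripper":45,"travel":[0,-0.028,0],"twist":0},{"gripper":45,"travel":[0,-0.028,0],"twist":0},{"gripper":45,"travel":[0,-0.028,0],"twist":0},{"gripper":45,"travel":[0,0,0],"twist":0},{"gripper":45,"travel":[0,0,0],"twist":0}]'
cat > look.py <<'E'
import sys
from h import *
tag=sys.argv[1];f,K,E=cam("wrist");cv2.imwrite(f"pics/{tag}.png",f[:,:,::-1]);np.savez(tag,K=K,E=E)
for t in sys.argv[2:]: print(t,[(np.round(d["uv"],1).tolist(),round(d["confidence"],2)) for d in env.pinpoint("wrist",t)])
print(env.state()["ee_pos"].round(1),env.state()["ee_rot"].round(2))
E
python3 look.py w2 switch_mouth guard_pivot guard_bar
python3 -m handwheel '[{"gripper":45,"travel":[-0.005,0,0.03],"twist":0},{"gripper":45,"travel":[-0.005,0,0.03],"twist":0},{"gripper":45,"travel":[0,0,0],"twist":0},{"gripper":45,"travel":[0,0,0],"twist":0}]'
python3 look.py w3 switch_mouth guard_pivot
python3 - <<'E'
import cv2,numpy as np
a=cv2.imread("pics/w2.png")[60:260,220:540];b=cv2.imread("pics/w3.png")[90:290,230:430]
cv2.imwrite("pics/w23.png",np.hstack([cv2.resize(a,(480,300)),cv2.resize(b,(300,300),interpolation=cv2.INTER_CUBIC)]))
cv2.imwrite("pics/w3c.png",cv2.resize(cv2.imread("pics/w3.png")[110:270,220:420],(800,640),interpolation=cv2.INTER_CUBIC)[:600])
E
```

```text
time_s: 6.97
ee_pos: [655.0, -1.3, 326.1]
ee_rot: [180.0, 0.0, 98.5]
force: [0.5, -1.3, -0.5]
gripper_width: 39.5
time_s: 7.38
ee_pos: [631.3, -5.0, 406.4]
ee_rot: [179.1, 0.1, 98.5]
force: [1.1, 1.1, 0.3]
gripper_width: 41.4
time_s: 7.8
ee_pos: [543.4, -17.8, 401.6]
ee_rot: [179.9, 0.0, 98.5]
force: [0.7, 0.7, -0.1]
gripper_width: 40.7
switch_mouth [([319.6, 187.8], 0.84)]
guard_pivot [([401.9, 183.8], 0.83)]
guard_bar [([482.4, 207.6], 0.77)]
[545.5 -17.6 401. ] [1.7995e+02 1.0000e-02 9.8490e+01]
time_s: 8.33
ee_pos: [546.4, -27.6, 339.7]
ee_rot: [-179.8, -0.1, 98.5]
force: [0.3, -0.5, 0.6]
gripper_width: 40.9
switch_mouth [([316.8, 198.7], 0.9)]
guard_pivot [([419.4, 195.6], 0.88)]
[546.9 -27.4 342.6] [1.7981e+02 4.0000e-02 9.8490e+01]
```

View pics/w3c.png

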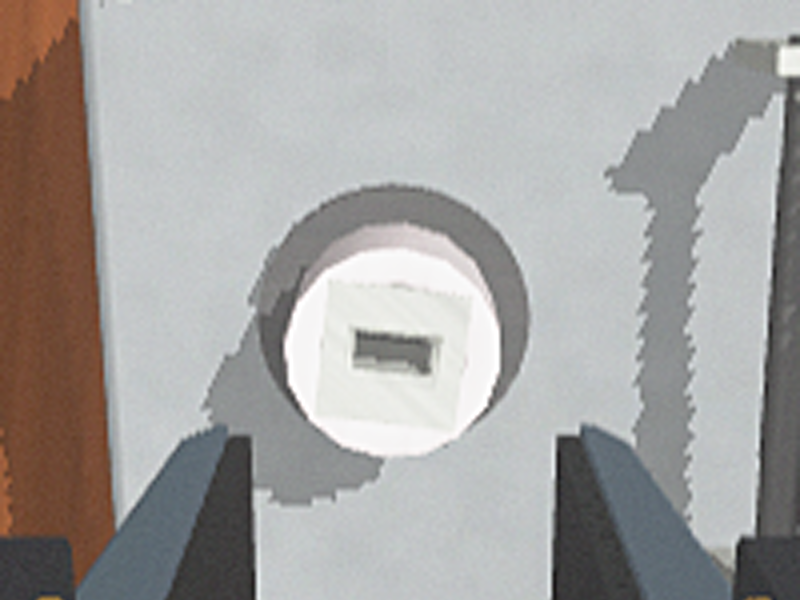

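The close view shows the slot centre at about px (318.7,197.6). Its long side runs along the console's x and is turned about 5° clockwise.

```bash
python3 - <<'E'
from h import *
w2=np.load("w2.npz");w3=np.load("w3.npz");A=(w2["K"],w2["E"]);B=(w3["K"],w3["E"])
def slot(fn,c,B,z=88,g=None):
    im=cv2.imread(fn,0);x,y=c;s=8;big=cv2.resize(im[y-18:y+18,x-18:x+18],None,fx=s,fy=s,interpolation=cv2.INTER_CUBIC)
    m=(big<175).astype(np.uint8);n,l,st,ce=cv2.connectedComponentsWithStats(m)
    k=min(range(1,n),key=lambda i:np.hypot(*(ce[i]-18*s))+ (1e3 if st[i,4]<300 else 0))
    q=cv2.boxPoints(cv2.minAreaRect(np.argwhere(l==k)[:,::-1].astype(np.float32)))
    px=(q+.5)/s-.5+[x-18,y-18];w=np.array([atz(*B,p,z) for p in px]);e=np.diff(w,axis=0)[:2]
    print(fn,"uv",px.mean(0).round(1),"world",w.mean(0).round(1),[(round(float(np.hypot(*v[:2])),1),round(float(np.degrees(np.arctan2(v[1],v[0]))),1)) for v in e]);return px.mean(0)
a=slot("pics/w2.png",(320,188),A);b=slot("pics/w3.png",(318,197),B)
for p,q in ((a,b),((319.6,187.8),(316.8,198.7))):print(*tri([ray(*A,p),ray(*B,q)]))
print("pivot",*tri([ray(*A,(401.9,183.8)),ray(*B,(419.4,195.6))]))
# square plate edge orientation
print([atz(*B,(220+x/4,110+y/4),88)[:2].round(1) for x,y in ((330,281),(470,293),(319,418),(456,431),(395,350))])
E
```

```text
pics/w2.png uv [318.4 189.1] world [542.5 -18.1  88. ] [(7.3, 91.1), (14.4, 1.1)]
pics/w3.png uv [317.8 197.6] world [542.7 -18.1  88. ] [(7.3, 91.8), (14.4, 1.9)]
[542.60344826 -18.19804266  87.68437575] [0.1, 0.1]
[540.49126592   0.99106514 157.63336289] [0.4, 0.4]
pivot [615.15761929  -3.48537923  89.88918981] [2.0, 2.0]
[array([530.,  -7.]), array([555.1,  -5.4]), array([531.5, -32.8]), array([556.7, -31.6]), array([543.4, -17.9])]
```

```bash

python3 -m handwheel '[{"gripper":45,"travel":[0.0342,-0.0059,-0.0059],"twist":0},{"gripper":45,"travel":[0.0342,-0.0059,-0.0059],"twist":0},{"gripper":45,"travel":[0.0342,-0.0059,-0.0059],"twist":0},{"gripper":45,"travel":[0.0342,-0.0059,-0.0059],"twist":0},{"gripper":45,"travel":[0.0342,-0.0059,-0.0059],"twist":0}]'
python3 -m handwheel '[{"gripper":45,"travel":[0.0342,-0.0059,-0.0059],"twist":0},{"gripper":45,"travel":[0.0342,-0.0059,-0.0059],"twist":0},{"gripper":45,"travel":[0.0342,-0.0059,-0.0059],"twist":0},{"gripper":45,"travel":[0,0,0],"twist":-0.118},{"gripper":45,"travel":[0,0,0],"twist":-0.118}]'
python3 -m handwheel '[{"gripper":45,"travel":[0,0,0],"twist":-0.118},{"gripper":45,"travel":[0,0,0],"twist":-0.118},{"gripper":45,"travel":[0,0,0],"twist":-0.118},{"gripper":45,"travel":[0,0,0],"twist":-0.118},{"gripper":45,"travel":[0,0,0],"twist":-0.118}]'
python3 -m handwheel '[{"gripper":45,"travel":[0,0,0],"twist":-0.118},{"gripper":45,"travel":[0,0,0],"twist":-0.118},{"gripper":45,"travel":[0,0,0],"twist":-0.118},{"gripper":45,"travel":[0,0,0],"twist":-0.118},{"gripper":45,"travel":[0,0,0],"twist":-0.118}]'
python3 -m handwheel '[{"gripper":45,"travel":[0,0,0],"twist":-0.118},{"gripper":45,"travel":[0,0,0],"twist":-0.118},{"gripper":45,"travel":[0,0,0],"twist":-0.118},{"gripper":45,"travel":[0,0,0],"twist":0},{"gripper":45,"travel":[0,0,0],"twist":0}]'
python3 look.py w4 key_bow key_tip dock
python3 -m handwheel '[{"gripper":45,"travel":[0,0,0.03],"twist":0},{"gripper":45,"travel":[0,0,0.03],"twist":0},{"gripper":45,"travel":[0,0,0],"twist":0},{"gripper":45,"travel":[0,0,0],"twist":0}]'
python3 look.py w5 key_bow key_tip dock
python3 - <<'E'
import cv2
cv2.imwrite("pics/w45.png",cv2.vconcat([cv2.imread("pics/w4.png")[:270],cv2.imread("pics/w5.png")[:270]]))
E
```

```text
time_s: 8.9
ee_pos: [491.2, 138.8, 372.7]
ee_rot: [179.8, -0.0, 98.5]
force: [1.1, 0.6, -0.1]
gripper_width: 41.0
time_s: 9.32
ee_pos: [458.4, 238.4, 390.6]
ee_rot: [179.7, -0.0, 112.6]
force: [0.8, -0.3, -0.7]
gripper_width: 40.9
time_s: 9.73
ee_pos: [459.0, 236.5, 390.1]
ee_rot: [179.8, 0.1, 146.2]
force: [-0.3, -0.2, 0.7]
gripper_width: 41.3
time_s: 10.15
ee_pos: [459.1, 236.4, 390.1]
ee_rot: [179.9, 0.2, 180.0]
force: [-1.0, 0.4, -0.2]
gripper_width: 41.0
time_s: 10.57
ee_pos: [459.0, 236.3, 389.6]
ee_rot: [180.0, 0.2, -160.3]
force: [0.2, 1.3, 0.2]
gripper_width: 41.3
key_bow [([238.2, 149.9], 0.7), ([325.1, 186.1], 0.68)]
key_tip [([251.5, 139.3], 0.71), ([323.9, 174.5], 0.57), ([21.3, 252.9], 0.21)]
dock [([323.4, 172.1], 0.69)]
[458.9 236.1 388.5] [ 1.8000e+02  4.0000e-02 -1.6018e+02]
time_s: 11.1
ee_pos: [458.7, 236.0, 327.4]
ee_rot: [-180.0, -0.2, -160.1]
force: [0.3, 1.1, 1.1]
gripper_width: 40.8
key_bow [([216.1, 160.3], 0.87), ([326.0, 208.9], 0.83)]
key_tip []
dock [([323.7, 188.1], 0.67)]
[459.5 236.4 329.9] [ 179.99    0.2  -160.12]
```

View pics/w45.png

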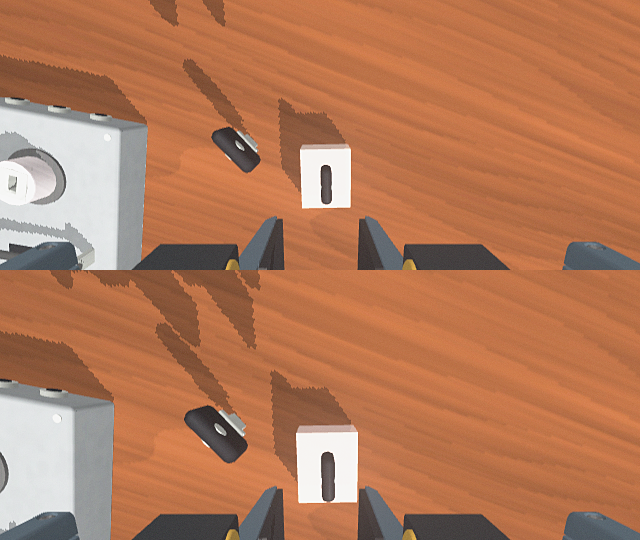

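Both views show the docked key at (326,184) and (328,206), upright and aligned with the tool. The decoy key at (236,150) and (216,164) stays clear of the fingers.

```bash
python3 - <<'E'
from h import *
r=[];
for n,(x,y) in (("w4",(326,184)),("w5",(328,206))):
    w=np.load(n+".npz");C=(w["K"],w["E"]);im=cv2.imread(f"pics/{n}.png",0);m=np.zeros_like(im);m[y-32:y+32,x-16:x+16]=(im[y-32:y+32,x-16:x+16]<90)
    k,l,st,ce=cv2.connectedComponentsWithStats(m);i=l[y,x];q=cv2.minAreaRect(np.argwhere(l==i)[:,::-1].astype(np.float32));b=cv2.boxPoints(q)
    W=np.array([atz(*C,p,76) for p in b]);e=np.diff(W,axis=0)[:2];print(n,q,W.mean(0).round(1),[(round(float(np.hypot(*v[:2])),1),round(float(np.degrees(np.arctan2(v[1],v[0]))),1)) for v in e])
    g,h=st[i,0]+st[i,2]/2-.5,st[i,1]+st[i,3]-1;r.append((ray(*C,ce[i]),ray(*C,(g,st[i,1])),ray(*C,(g,h))))
for j in range(3):print(*tri([r[0][j],r[1][j]]))
w=np.load("w5.npz");C=(w["K"],w["E"])
# dock top face corners, w5
P=[atz(*C,p,40) for p in ((296.5,164),(356,162),(356.5,231.5),(297.5,232.5))]
for p in P: print(p.round(1))
print(np.mean(P,0))
E
```

```text
w4 ((319.5, 199.5), (399.0, 639.0), 90.0) [501.4 250.7  76. ] [(500.5, 109.8), (407.1, 34.4)]
w5 ((319.5, 199.5), (399.0, 639.0), 90.0) [475.  240.7  76. ] [(396.3, 109.9), (319.5, 34.3)]
[-394.95398752  -64.6753559  3156.8466683 ] [0.0, 0.0]
[ -171.29848158     3.62519168 -1952.77671698] [1.7, 1.7]
[-4644.76457822 -1587.69242704  5317.21958779] [4.1, 4.1]
[438.7 207.6  40. ]
[420.8 252.4  40. ]
[476.7 274.9  40. ]
[494.8 227.6  40. ]
[457.74102988 240.63022635  40.        ]
```

```bash
python3 - <<'E'
from h import *
r=[];
for n,(x,y) in (("w4",(326,184)),("w5",(328,206))):
    w=np.load(n+".npz");C=(w["K"],w["E"]);im=cv2.imread(f"pics/{n}.png",0);m=np.zeros_like(im);m[y-32:y+32,x-16:x+16]=(im[y-32:y+32,x-16:x+16]<110)
    k,l,st,ce=cv2.connectedComponentsWithStats(m);i=1+np.argmax(st[1:,4]);b=cv2.boxPoints(cv2.minAreaRect(np.argwhere(l==i)[:,::-1].astype(np.float32)))
    W=np.array([atz(*C,p,76) for p in b]);e=np.diff(W,axis=0)[:2];print(n,st[i],W.mean(0).round(1),[(round(float(np.hypot(*v[:2])),1),round(float(np.degrees(np.arctan2(v[1],v[0]))),1)) for v in e])
    g,h=st[i,0]+st[i,2]/2-.5,st[i,1]+st[i,3]-1;r.append((ray(*C,ce[i]),ray(*C,(g,st[i,1])),ray(*C,(g,h))))
for j in range(3):print(*tri([r[0][j],r[1][j]]))
E
```

```text
w4 [321 165  11  39 385] [454.3 239.8  76. ] [(8.9, 109.7), (35.4, 20.3)]
w5 [321 182  14  49 603] [453.7 239.1  76. ] [(9.3, 109.9), (36.6, 20.5)]
[459.22930378 241.71987789  54.65023339] [0.0, 0.0]
[442.8430001  235.95922433  46.15119221] [0.2, 0.2]
[471.7359707  245.99893186  73.44470566] [0.2, 0.2]
```

```bash

python3 -m handwheel '[{"gripper":45,"travel":[0.0005,0.005,0.03],"twist":0},{"gripper":45,"travel":[0,0,0.03],"twist":0},{"gripper":45,"travel":[0,0,0.02],"twist":0},{"gripper":45,"travel":[0,0,0.014],"twist":0},{"gripper":45,"travel":[0,0,0],"twist":0}]'
python3 -m handwheel '[{"gripper":0,"travel":[0,0,0],"twist":0},{"gripper":0,"travel":[0,0,0],"twist":0},{"gripper":0,"travel":[0,0,0],"twist":0},{"gripper":0,"travel":[0,0,0],"twist":0},{"gripper":0,"travel":[0,0,0],"twist":0}]' 8
python3 -m handwheel '[{"gripper":0,"travel":[0,0,0],"twist":0},{"gripper":0,"travel":[0,0,0],"twist":0},{"gripper":0,"travel":[0,0,0],"twist":0}]' 35
python3 -c "
from workcell import env;s=env.state();print(s['ee_pos'],s['ee_rot'],s['force'],s['torque'])"
```

```text
time_s: 11.72
ee_pos: [456.3, 240.4, 232.6]
ee_rot: [-180.0, -0.2, -160.1]
force: [0.3, 0.2, -0.1]
gripper_width: 41.1
time_s: 12.13
ee_pos: [457.0, 240.7, 235.1]
ee_rot: [180.0, 0.1, -160.1]
force: [-0.2, -0.5, 2.1]
gripper_width: 10.6
time_s: 12.38
ee_pos: [457.0, 240.7, 235.0]
ee_rot: [180.0, 0.1, -160.1]
force: [-0.9, 0.4, 5.9]
gripper_width: 9.8
[457.01501831 240.7288526  235.03168143] [ 1.79993580e+02  9.51501429e-02 -1.60109077e+02] [-0.91845071  0.40380817  5.86362343] [ 0.07655691  0.01056568 -0.02468185]
```

```bash

python3 -m handwheel '[{"gripper":0,"travel":[0,0,-0.01],"twist":0},{"gripper":0,"travel":[0,0,-0.02],"twist":0},{"gripper":0,"travel":[0,0,-0.03],"twist":0},{"gripper":0,"travel":[0,0,-0.03],"twist":0},{"gripper":0,"travel":[0,0,-0.03],"twist":0}]'
python3 -m handwheel '[{"gripper":0,"travel":[0,0,-0.03],"twist":0},{"gripper":0,"travel":[0.0008,-0.0273,0],"twist":0},{"gripper":0,"travel":[0.0008,-0.0273,0],"twist":0},{"gripper":0,"travel":[0.0008,-0.0273,0],"twist":0},{"gripper":0,"travel":[0.0008,-0.0273,0],"twist":0}]'
python3 -m handwheel '[{"gripper":0,"travel":[0.0008,-0.0273,0],"twist":0},{"gripper":0,"travel":[0.0007,-0.0272,0],"twist":0},{"gripper":0,"travel":[0.0007,-0.0272,0],"twist":0},{"gripper":0,"travel":[0.0007,-0.0272,0],"twist":0},{"gripper":0,"travel":[0.0007,-0.0272,0],"twist":0}]'
python3 -m handwheel '[{"gripper":0,"travel":[0.0007,-0.0272,0],"twist":0},{"gripper":0,"travel":[0,0,0],"twist":0.103},{"gripper":0,"travel":[0,0,0],"twist":0.103},{"gripper":0,"travel":[0,0,0],"twist":0.103},{"gripper":0,"travel":[0,0,0],"twist":0}]'
python3 -m handwheel '[{"gripper":0,"travel":[0,0,0],"twist":0},{"gripper":0,"travel":[0,0,0],"twist":0}]'
python3 look.py w6 switch_mouth key_bow key_tip
python3 - <<'E'
from h import *
for n in ("side","top"):
    f,K,E=cam(n);cv2.imwrite(f"pics/{n}6.png",f[:,:,::-1]);np.savez(n+"6",K=K,E=E)
    for t in ("key_tip","key_bow","guard_bar"):print(n,t,[(np.round(d["uv"],1).tolist(),round(d["confidence"],2)) for d in env.pinpoint(n,t)])
a=cv2.imread("pics/w6.png")[100:300,220:420];b=cv2.imread("pics/side6.png")[100:300,200:400]
cv2.imwrite("pics/c6.png",cv2.hconcat([cv2.resize(a,(400,400),interpolation=2),cv2.resize(b,(400,400),interpolation=2)]))
E
```

```text
time_s: 12.8
ee_pos: [456.3, 240.4, 355.6]
ee_rot: [-180.0, -0.1, -160.1]
force: [0.1, 0.0, -0.8]
gripper_width: 9.7
time_s: 13.22
ee_pos: [490.7, 135.8, 384.7]
ee_rot: [-180.0, 0.0, -160.1]
force: [-0.6, -1.2, -1.1]
gripper_width: 9.9
time_s: 13.63
ee_pos: [533.7, 6.3, 384.5]
ee_rot: [180.0, -0.0, -160.1]
force: [0.6, 0.4, -1.3]
gripper_width: 9.7
time_s: 14.05
ee_pos: [542.1, -18.5, 384.3]
ee_rot: [180.0, -0.0, -177.9]
force: [1.3, 0.2, -0.1]
gripper_width: 10.0
time_s: 14.22
ee_pos: [542.2, -18.1, 384.3]
ee_rot: [-180.0, -0.0, -177.7]
force: [-0.4, -0.9, -0.4]
gripper_width: 9.8
switch_mouth [([320.8, 194.7], 0.73), ([569.8, 102.3], 0.49)]
key_bow [([520.6, 96.9], 0.97), ([317.8, 256.7], 0.71), ([84.1, 108.1], 0.36), ([319.8, 198.5], 0.31)]
key_tip [([320.9, 225.6], 0.92), ([489.4, 94.7], 0.86)]
[542.3 -18.1 384.2] [-179.99   -0.   -177.75]
side key_tip [([293.0, 266.8], 0.86), ([293.2, 167.9], 0.39)]
side key_bow [([293.2, 248.2], 0.94), ([294.2, 150.1], 0.42)]
side guard_bar [([253.2, 163.2], 0.62)]
top key_tip []
top key_bow [([255.7, 204.5], 0.62), ([316.8, 163.8], 0.35)]
top guard_bar [([453.9, 316.7], 0.93)]
```

View pics/c6.png

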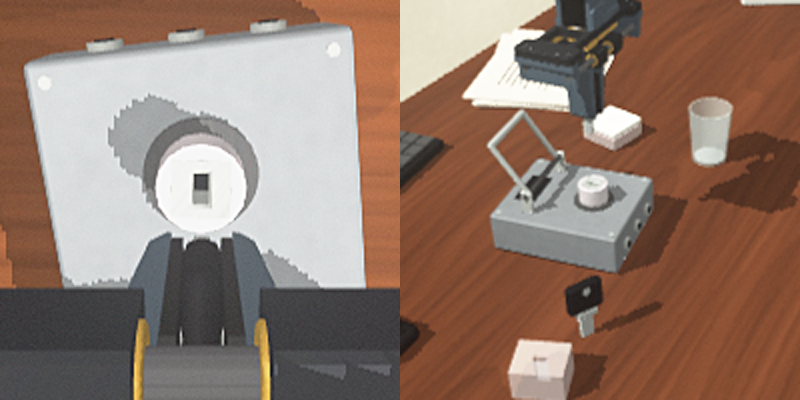

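The key is held upright in the fingers and the dock is empty. The guard stands open, and the slot is at wrist px (320.5,194).

```bash
python3 - <<'E'
from h import *
w=np.load("w6.npz");C=(w["K"],w["E"]);im=cv2.imread("pics/w6.png",0);s=8;x0,y0=306,178
for th in (150,175,200):
    big=cv2.resize(im[y0:y0+32,x0:x0+28],None,fx=s,fy=s,interpolation=cv2.INTER_CUBIC);m=(big<th).astype(np.uint8);k,l,st,ce=cv2.connectedComponentsWithStats(m)
    i=min(range(1,k),key=lambda i:np.hypot(*(ce[i]-[14.5*s,16*s]))+1e3*(st[i,4]<400));q=cv2.boxPoints(cv2.minAreaRect(np.argwhere(l==i)[:,::-1].astype(np.float32)))
    px=(q+.5)/s-.5+[x0,y0];W=np.array([atz(*C,p,87.8) for p in px]);e=np.diff(W,axis=0)[:2];print(px.mean(0),W.mean(0),[(round(float(np.hypot(*v[:2])),1),round(float(np.degrees(np.arctan2(v[1],v[0]))),1)) for v in e])
print("switch pinp",atz(*C,(320.8,194.7),87.8),"tip",atz(*C,(320.9,225.6),164))
a=np.load("side6.npz");S=(a["K"],a["E"]);print("side proj of assumed tip",proj(*S,(542.3,-18.1,164)),"bow",proj(*S,(542.3,-18.1,209)))
E
```

```text
[320.18749809 190.93749785] [539.85170293 -18.57656342  87.8       ] [(8.0, -177.8), (6.6, 92.3)]
[320.1316061  193.87091827] [542.4912304  -18.51800189  87.8       ] [(13.7, -179.8), (6.9, 90.3)]
[320.3125 194.0625] [542.65951258 -18.3543393   87.8       ] [(7.9, 92.3), (14.3, 2.6)]
switch pinp [543.16298592 -17.91387311  87.8       ] tip [542.50061207 -17.99840265 164.        ]
side proj of assumed tip [293.87346631 166.3392925 ] bow [292.78927223 150.77828408]
```

```bash

python3 -m handwheel '[{"gripper":0,"travel":[-0.0003,-0.0002,0.025],"twist":0},{"gripper":0,"travel":[0,0,0.025],"twist":0},{"gripper":0,"travel":[0,0,0.015],"twist":0},{"gripper":0,"travel":[0,0,0.006],"twist":0},{"gripper":0,"travel":[0,0,0],"twist":0}]' 40
python3 -m handwheel '[{"gripper":0,"travel":[0,0,0.003],"twist":0},{"gripper":0,"travel":[0,0,0.003],"twist":0},{"gripper":0,"travel":[0,0,0.003],"twist":0},{"gripper":0,"travel":[0,0,0.001],"twist":0},{"gripper":0,"travel":[0,0,0],"twist":0}]'
```

```text
time_s: 15.23
ee_pos: [542.4, -18.4, 311.8]
ee_rot: [180.0, -0.2, -177.8]
force: [-0.1, 0.9, -1.0]
gripper_width: 9.9
time_s: 15.65
ee_pos: [542.7, -18.4, 303.3]
ee_rot: [-180.0, 0.0, -177.8]
force: [0.4, 0.7, -0.3]
gripper_width: 10.0
```

```bash

python3 -m handwheel '[{"gripper":0,"travel":[0,0,0.003],"twist":0},{"gripper":0,"travel":[0,0,0.003],"twist":0},{"gripper":0,"travel":[0,0,0.003],"twist":0},{"gripper":0,"travel":[0,0,0.003],"twist":0},{"gripper":0,"travel":[0,0,0.002],"twist":0}]'
python3 -m handwheel '[{"gripper":0,"travel":[0,0,0.002],"twist":0},{"gripper":0,"travel":[0,0,0.002],"twist":0},{"gripper":0,"travel":[0,0,0.001],"twist":0},{"gripper":0,"travel":[0,0,0.001],"twist":0},{"gripper":0,"travel":[0,0,0],"twist":0}]'
```

```text
time_s: 16.07
ee_pos: [542.6, -18.4, 288.6]
ee_rot: [-180.0, -0.0, -177.8]
force: [-0.3, -0.6, -1.3]
gripper_width: 9.7
time_s: 16.48
ee_pos: [542.8, -18.4, 283.2]
ee_rot: [-180.0, 0.0, -177.8]
force: [-0.1, 0.0, -0.4]
gripper_width: 9.5
```

```bash

python3 -m handwheel '[{"gripper":0,"travel":[0,0,0.001],"twist":0},{"gripper":0,"travel":[0,0,0.0005],"twist":0},{"gripper":0,"travel":[0,0,0.0005],"twist":0},{"gripper":0,"travel":[0,0,0],"twist":0},{"gripper":0,"travel":[0,0,0],"twist":0}]'
```

```text
time_s: 16.9
ee_pos: [542.7, -18.4, 283.0]
ee_rot: [-180.0, 0.1, -177.8]
force: [-3.3, 0.4, 10.5]
gripper_width: 9.8
```

```bash

python3 -m handwheel '[{"gripper":0,"travel":[0,0,0],"twist":0.1},{"gripper":0,"travel":[0,0,0],"twist":0.1},{"gripper":0,"travel":[0,0,0],"twist":0.1},{"gripper":0,"travel":[0,0,0],"twist":0.1},{"gripper":0,"travel":[0,0,0],"twist":0.1}]'
python3 -m handwheel '[{"gripper":0,"travel":[0,0,0],"twist":0.1},{"gripper":0,"travel":[0,0,0],"twist":0.1},{"gripper":0,"travel":[0,0,0],"twist":0.1},{"gripper":0,"travel":[0,0,0],"twist":0.1},{"gripper":0,"travel":[0,0,0],"twist":0.1}]'
python3 -c "
from workcell import env;s=env.state();print(s['qpos'],s['torque'])"
python3 -m handwheel '[{"gripper":0,"travel":[0,0,0],"twist":0.06},{"gripper":0,"travel":[0,0,0],"twist":0.06},{"gripper":0,"travel":[0,0,0],"twist":0},{"gripper":0,"travel":[0,0,0],"twist":0}]'
python3 -c "
from workcell import env;s=env.state();print(s['qpos'],s['torque'])"
```

```text
time_s: 17.32
ee_pos: [543.0, -18.7, 283.0]
ee_rot: [-180.0, 0.2, 153.3]
force: [-2.8, -1.7, 8.9]
gripper_width: 9.7
time_s: 17.73
ee_pos: [542.8, -19.1, 283.0]
ee_rot: [-180.0, 0.2, 124.7]
force: [-2.8, -4.3, 10.2]
gripper_width: 9.5
[ -3.19451439  21.60442018 103.89762001  -0.1669449   54.39406268
 -37.77289631] [-0.71736546  0.49519607  0.08996551]
time_s: 18.07
ee_pos: [542.7, -19.2, 283.0]
ee_rot: [180.0, 0.2, 118.1]
force: [-2.9, -4.7, 10.0]
gripper_width: 9.7
[ -3.20214536  21.60468054 103.90111842  -0.17614992  54.40335218
 -31.16155506] [-0.68941395  0.53779851 -0.01764444]
```

```bash

python3 -m handwheel '[{"gripper":0,"travel":[0,0,0],"twist":0.06},{"gripper":0,"travel":[0,0,0],"twist":0.04},{"gripper":0,"travel":[0,0,0],"twist":0},{"gripper":0,"travel":[0,0,0],"twist":0}]'
python3 -c "
from workcell import env;s=env.state();print(s['qpos'],s['torque'],s['effort'][5])"
python3 -m handwheel '[{"gripper":0,"travel":[0,0,0],"twist":0.05},{"gripper":0,"travel":[0,0,0],"twist":0.05},{"gripper":0,"travel":[0,0,0],"twist":0},{"gripper":0,"travel":[0,0,0],"twist":0}]'
python3 -c "
from workcell import env;s=env.state();print(s['qpos'],s['torque'],s['effort'][5])"
```

```text
time_s: 18.4
ee_pos: [542.7, -19.3, 283.0]
ee_rot: [180.0, 0.2, 112.3]
force: [-2.9, -4.3, 11.4]
gripper_width: 9.7
[ -3.20543001  21.59682832 103.9048325   -0.18577563  54.41471884
 -25.43383975] [-0.70397828  0.57042196  0.00720446] 0.02164786448702216
time_s: 18.73
ee_pos: [542.5, -19.2, 283.0]
ee_rot: [-180.0, 0.2, 106.6]
force: [-3.0, -3.7, 10.3]
gripper_width: 9.6
[ -3.2027362   21.59737806 103.91395693  -0.1883177   54.43454425
 -19.70928076] [-0.77427509  0.59255677 -0.02719834] 0.05826431326568127
```

```bash

python3 -m handwheel '[{"gripper":0,"travel":[0,0,0],"twist":0.05},{"gripper":0,"travel":[0,0,0],"twist":0.03},{"gripper":0,"travel":[0,0,0],"twist":0},{"gripper":0,"travel":[0,0,0],"twist":0}]'
python3 -c "
from workcell import env;s=env.state();print(s['qpos'],s['torque'],s['effort'][5])"
python3 - <<'E'
from h import *
for n in ("side","wrist"):
    f,K,E=cam(n);cv2.imwrite(f"pics/{n}7.png",f[:,:,::-1])
a=cv2.imread("pics/wrist7.png")[110:310,220:420];b=cv2.imread("pics/side7.png")[130:230,240:340]
cv2.imwrite("pics/c7.png",cv2.hconcat([cv2.resize(a,(400,400),interpolation=2),cv2.resize(b,(400,400),interpolation=2)]))
E
```

```text
time_s: 19.07
ee_pos: [542.5, -19.1, 282.9]
ee_rot: [-180.0, 0.2, 102.1]
force: [-4.0, -4.2, 10.7]
gripper_width: 9.8
[ -3.19223526  21.59405206 103.92098768  -0.18837811  54.449118
 -15.16394584] [-0.65900963  0.71035363  0.32188107] 0.2905403170734644
```

View pics/c7.png

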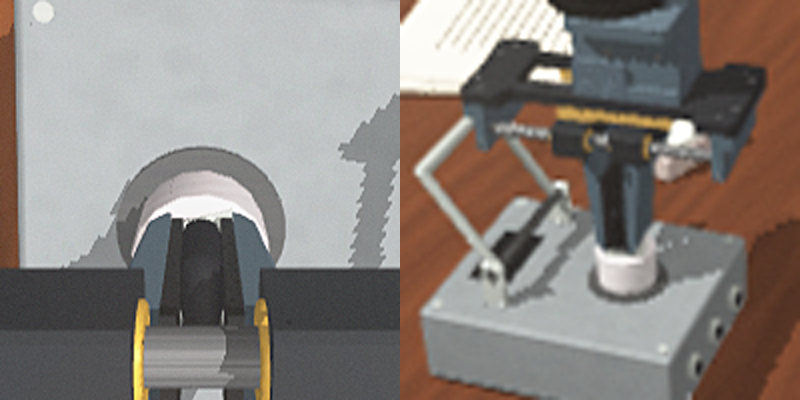

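Torque jumped to 0.32 N m, so the switch is at its stop. The pictures show the key down in the barrel and the guard open. I'll ease the torque, release and lift.

```bash

python3 -m handwheel '[{"gripper":0,"travel":[0,0,0],"twist":-0.04},{"gripper":0,"travel":[0,0,-0.001],"twist":-0.02},{"gripper":0,"travel":[0,0,0],"twist":0},{"gripper":35,"travel":[0,0,0],"twist":0},{"gripper":35,"travel":[0,0,0],"twist":0}]'
python3 -m handwheel '[{"gripper":35,"travel":[0,0,0],"twist":0},{"gripper":35,"travel":[0,0,0],"twist":0},{"gripper":35,"travel":[0,0,0],"twist":0},{"gripper":35,"travel":[0,0,-0.005],"twist":0},{"gripper":35,"travel":[0,0,-0.01],"twist":0}]'
python3 -m handwheel '[{"gripper":35,"travel":[0,0,-0.02],"twist":0},{"gripper":35,"travel":[0,0,-0.03],"twist":0},{"gripper":35,"travel":[0,0,-0.03],"twist":0},{"gripper":35,"travel":[0,0,0],"twist":0},{"gripper":35,"travel":[0,0,0],"twist":0}]'
python3 look.py w8 key_bow switch_mouth key_tip guard_bar
python3 - <<'E'
from h import *
f,K,E=cam("side");cv2.imwrite("pics/side8.png",f[:,:,::-1]);S=(K,E)
for t in ("key_bow","key_tip","switch_mouth","guard_bar"):print("side",t,[(np.round(d["uv"],1).tolist(),round(d["confidence"],2)) for d in env.pinpoint("side",t)])
print("expect bow",proj(*S,(542.6,-18.3,109)),"side")
w=np.load("w8.npz");print("expect bow wrist",proj(w["K"],w["E"],(542.6,-18.3,109)))
a=cv2.imread("pics/w8.png")[80:280,220:420];b=cv2.imread("pics/side8.png")[130:230,240:340]
cv2.imwrite("pics/c8.png",cv2.hconcat([cv2.resize(a,(400,400),interpolation=2),cv2.resize(b,(400,400),interpolation=2)]))
E
```

```text
time_s: 19.58
ee_pos: [542.8, -18.3, 282.1]
ee_rot: [179.9, -0.0, 105.4]
force: [-1.0, -0.1, 1.0]
gripper_width: 20.3
time_s: 20.0
ee_pos: [542.4, -18.3, 296.5]
ee_rot: [-179.8, -0.1, 105.4]
force: [-0.2, 0.3, -0.1]
gripper_width: 32.0
time_s: 20.42
ee_pos: [543.0, -18.4, 379.9]
ee_rot: [179.7, 0.1, 105.4]
force: [-0.4, -0.2, -0.4]
gripper_width: 32.5
key_bow [([319.2, 204.2], 0.78)]
switch_mouth [([318.4, 195.1], 0.65)]
key_tip [([316.2, 187.4], 0.94)]
guard_bar [([492.2, 240.5], 0.89)]
[542.4 -18.3 376. ] [-1.7986e+02 -4.0000e-02  1.0541e+02]
side key_bow [([289.8, 246.7], 0.79), ([294.3, 183.3], 0.42)]
side key_tip [([292.1, 268.8], 0.57), ([296.6, 199.2], 0.56)]
side switch_mouth [([299.1, 189.9], 0.49)]
side guard_bar [([252.3, 163.6], 0.55)]
expect bow [295.0683912  184.26329016] side
expect bow wrist [317.40991837 201.83075744]
```

View pics/c8.png

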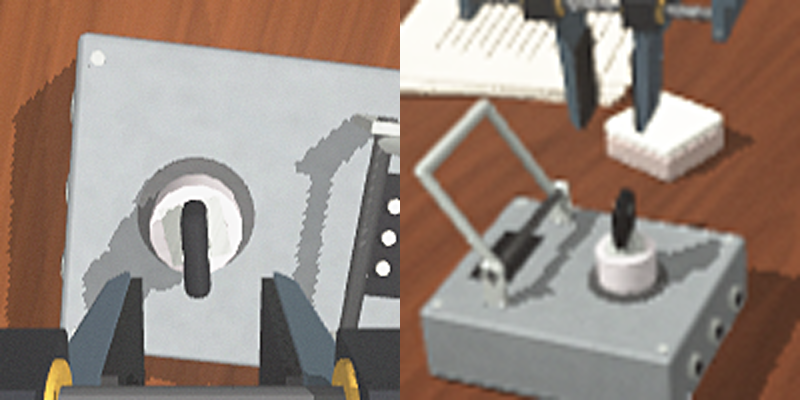

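```bash
python3 - <<'E'
from h import *
w=np.load("w8.npz");C=(w["K"],w["E"]);im=cv2.imread("pics/w8.png")
# rectify the barrel face (z=88): 30 px/mm... 12 px/mm, console-aligned x right, y up
a=np.radians(8.5);P=[];Q=[]
for u,v in ((-24,-24),(24,-24),(24,24),(-24,24)):
    P.append(proj(*C,(542.6+u*np.cos(a)-v*np.sin(a),-18.3+u*np.sin(a)+v*np.cos(a),88)));Q.append((288+12*u,288-12*v))
H=cv2.getPerspectiveTransform(np.float32(P),np.float32(Q));r=cv2.warpPerspective(im,H,(576,576),flags=cv2.INTER_CUBIC)
r=cv2.convertScaleAbs(r.astype(np.float32)-128,alpha=1) if 0 else np.clip((r.astype(float)-150)*2.4,0,255).astype(np.uint8)
cv2.imwrite("pics/rect8.png",r)
E
```

```text
(no output)
```

View pics/rect8.png

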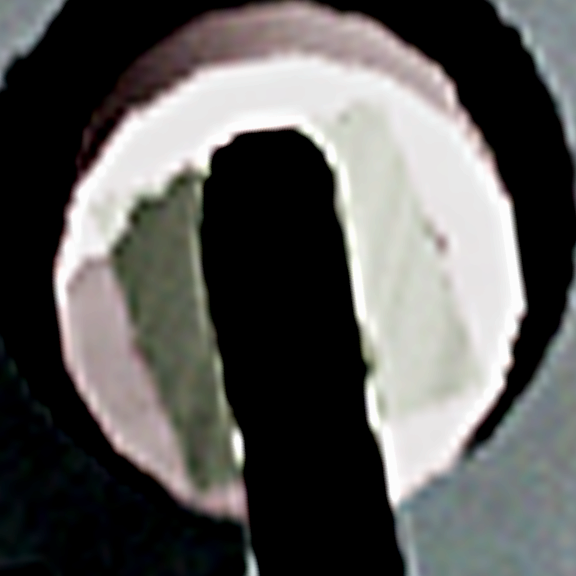

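The rectified barrel face shows its plate edge running from (385,105) to (480,385). That is about 71° clockwise from the console's x (about 1.24 rad), which matches the 1.22 stop.

```bash
python3 -c "
from workcell import env;print(env.job_done());print(env.state()['time_s'])"
```

```text
the job is handed in; nothing more can be done
None
the job is handed in; nothing more can be done
```

I swung the guard open past upright, moved the small key from the acrylic block into the switch, and turned it clockwise to the stop. Then I let go, backed the arm off and handed the job in after about 21 s of robot time. The hand-in gave no verdict.

What the last checks showed:
- **Guard:** it stands open by itself in the side and wrist pictures.
- **Key home:** the arm's height stopped changing under 10 N of downward force at the height expected for a fully seated key. After release the key stands upright, and the detected bow centre is about 1 px (side) and 3 px (wrist) from where I expected it.
- **Switch:** the turning torque jumped to 0.32 N m at the end, so the key met the stop. The barrel's plate measures about 71° (1.24 rad) from the console's x, against a stop of 1.22 rad. I eased the key back 0.06 rad before letting go, and the 71° was measured after that.
- **Bystanders:** I saw no sign of movement of the beaker or sample box, and no unexpected forces. I did not measure their positions again at the end, and the last pictures I viewed don't show the mouse.

One disagreement: the network's switch-mouth detections put that point about 70 mm too high. I used my own measurement of the slot instead, which agreed to within 0.5 mm across three wrist views.

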